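# Put the crystal bird away in the slot-top cabinet

## Task

Swing the ajar door of the low mahogany cabinet wide open, then slide the frosted crystal bird in through the doorway, its round foot under the roof panels and its neck along the slot between them, until it stands upright on the cabinet floor with the neck at the closed end of the slot. Then shut the door fully. Keep the bird from falling over and leave the two thimbles, the onyx egg and the spoon rest where they stand.

Things in the scene. Friction and masses are not known exactly. Their poses are not given: they have to be found in the camera images.
- cabinet: Low fixed mahogany cabinet, in mm 165 deep (x) x 150 wide (y) x 60 high. Origin: centre of its underside; +x from doorway to back, +y the hinge side. Floor 10 thick, side and back walls 12. Roof underside 46, top 60 above the table: inside 36 mm high, 126 wide. The whole front (x = -82.5) is the doorway. A slot 32 wide along the roof's middle (y = 0) runs from the open front to x = +37.5.
- slot_mouth (a point): Middle of the slot at the front plane of the cabinet, at roof-top height (60 mm). Axes as the cabinet's.
- slot_end (a point): Middle of the slot's closed end, 120 mm behind the mouth, at roof-top height. With the 18 mm neck touching this end, the bird's axis is 9 mm in front of this point.
- door (a joint): Angle of the cabinet door in rad: 0 shut, grows as the free edge swings out towards the robot, 1.57 square to the front, stop at 1.9. It starts ajar and stays where it is left (hinge friction about 0.06 N m, no latch, no spring).
- door_hinge (a point): Vertical hinge axis of the door, at table height: the cabinet's front corner on its +y side (cabinet x = -82.5, y = +75). Does not move with the door; axes as the cabinet's.
- door_edge (a point): Top (height 58 mm) of the door's free edge, mid-thickness, 149 from the hinge. The door is a panel 14 thick, from 4 to 58 above the table; its inner face passes through the hinge axis, its mid-plane lies 7 outside it. Moves with the door: own -y points from hinge to free edge, own -x out of the outer face.
- door_knob (a point): Centre of the round cut glass knob on the door's outer face (mm): 26 in diameter, 18 long, its middle 85 from the hinge, 34 from the inner face plane and 42 above the table; outermost end 42 from the inner face plane. Moves with the door.
- bird: Loose frosted crystal bird, about 0.35 kg, 134 mm high (all sizes in mm). Origin: centre of its foot's underside; +x to the beak. Round foot 60 across, 22 high; round neck 18 across from 22 to 78; body 78 to 118 mm high, 72 long, with flat folded wings: 42 wide over them (y), flats 40 long, 20 high, centred at x = -2, height 99 mm: grip there. Head up to 134; beak to x = +51, tail to x = -62.
- porcelain_thimble: Bystander: lavender porcelain display thimble, 48 in diameter at its foot, 52 mm high, upright, to the right (-y) of the cabinet. Origin: centre of its underside.
- brass_thimble: Bystander: gilt brass display thimble, 43 in diameter, 44 mm high, upright, to the left (+y) of the cabinet. Origin: centre of its underside.
- onyx_egg: Bystander: black onyx egg in a brass foot ring, 46 in diameter, 64 mm high, farther left of the cabinet. Origin: centre of its underside.
- spoon_rest: Bystander: flat silver salt spoon rest, about 123 long (x) x 46 wide x 12 mm high, lying on the table behind the bird. Origin: on its underside, 13 from the middle of its length.

How it is judged:
By the outcome, as a careful person would: the job done as asked, in the order asked, and still so for the second after the job is handed in, with the robot touching nothing.
It also fails if it takes over 72 s, if anything falls off the work surface, if the arm or the gripper's body presses on something with over 40 N, if the wrist force passes 120 N, or if a joint passes its speed limit or range.

## Robot

A 7-joint arm with a two-finger parallel gripper is mounted at the origin on the work surface. World frame = base frame: x ahead of the robot, y to its left, z up, the work surface at z = 0. Lengths are in m, angles in degrees, forces in N, time in s.
With the tool pointing down it reaches from about 0.4 to 0.875 m from the base axis. Payload 19.3 kg.
Tool frame: the origin (TCP) lies at the very end of the fingers, on their centre line; the grasp point (between the pads) lies 19 mm behind it; z points along the fingers, y is the line along which they close (so a half turn about z gives the same grasp; the last joint's range is limited). The gripper opens to 85 mm and grips with 20 to 120 N. Pads are 22 mm wide; open, the fingers measure 114 mm over their backs; the gripper's body (76 mm by 85 mm) begins 54 mm behind the grasp point. The pads swing forward as they close: fully open they stand 13 mm farther back than shut.
Start: joints at [60.264, 29.874, -2.08, 91.645, 1.215, 58.505, -6.463], TCP at [0.271, -0.563, 0.204] pointing down, gripper open.
Joint ranges: [-166.77, 166.77], [-17.47, 122.26], [-85.68, 81.53], [9.62, 139.38], [-72.42, 252.41], [9.2, 110.78], [-144.41, 144.41]. Speed limits (degrees/s): [108.29, 108.29, 136.94, 136.94, 172.46, 172.46, 172.46].

## Interface

Orientations are given as a 3x3 rotation matrix whose columns are the frame's x, y, z axes.
In Python, from cell import bot, viewer gives the robot as it stands.
- The arm moves only by the shell command python3 -m crank 'ROWS' [FORCE]. ROWS is JSON, a list of rows, each a list of 7 numbers: the shift along the tool's x, y, z scaled (see below), then the turn, a rotation vector about the tool's x, y, z scaled (see below), then the opening, from -1 (shut) to 1 (fully open). A call has 1 to 12 rows; each row is the pose to reach, as a shift and turn from the pose commanded when the call began, along the tool's axes at that moment, turning the shorter way round; what a row does not reach only later rows make up. The controller multiplies each number of a shift by 500 mm and each number of a turn by 180 degrees. A row lasts 1/12 s, in which the tool goes at most 41.7 mm and 7.16 degrees, less where a joint would pass 70% of its speed; a pose out of reach is approached as far as the arm can. A call with a number of a shift or a turn outside -1 to 1 is refused whole. A call with a gripper value outside its range is refused whole. The fingers move at their own pace and stop on an object; FORCE is the grip in N (left out, the last holds). Time passes only in rows, so rows that repeat a pose let the fingers close. It gives the time, the measured TCP pose, the force, the opening and the grip force at its end, in the units of the state.
- bot.get_state(): the state, without advancing time (a new reading comes with each control period).
- viewer.read_camera(name): name is "scene" or "top" or "wrist"; returns a dict with "color" (400x640x3 uint8, red, green, blue), "fx", "fy", "cx", "cy" (pixels), "D" ([k1, k2, p1, p2, k3] as OpenCV has them; the pictures are not rectified), "T" (4x4, takes a point from camera to world coordinates). Camera axes: x right, y up, looking along -z (the intrinsics and any distortion apply to the point x, -y, -z); pixel columns grow to the right and rows downward; lengths in m; the calibration is good to about 2 mm. A picture is of the moment at which its call begins. There is no depth.
- bot.close_job(): hands the job in; it is judged then, once.
The state is a dict: "time": time; "q": joint angles; "joint_vel": joint speeds; "joint_efforts": joint torques, N m; "tool_pos": TCP position; "tcp_rot": TCP orientation; "ft_force": force on the tool from outside, world axes, zero at the start; "ft_torque": the same for the moment, N m; "width": finger opening in m; "finger_force": force on a finger pad.
Only numpy, scipy, OpenCV 4.12 (cv2) and the standard library are available. Lean on these libraries where they do the work, as an engineer would, in place of code of your own. Each camera call takes 0.05 s, during which the arm holds its last target. There are 200 camera calls.

## Working session

There is one attempt and no reset: what is moved stays moved. The work goes in short steps, Python scripts to look and compute and a shell command to move; the robot and the scene stay as the last step left them, time stands still between calls to the robot, and variables do not carry over. Pictures are saved under pics/ and viewed, at most 10 in all, crops included, and the job is handed in when it is done.

```bash
ls; mkdir -p pics; python3 - <<'E'
from cell import bot, viewer
import cv2
s=bot.get_state();print(s)
for n in("scene","top"):
    c=viewer.read_camera(n);cv2.imwrite(f"pics/{n}0.png",c["color"][:,:,::-1]);print(n,c["fx"],c["fy"],c["cx"],c["cy"],c["D"],c["T"])
E
```

```text
pics
{'time': 0.0, 'q': array([60.26356121, 29.90749706, -2.07949553, 91.67333613,  1.21463321,
       58.50464882, -6.46518709]), 'joint_vel': array([ 0.00795998, -0.0289254 ,  0.03910273,  0.08043794, -0.05339838,
        0.04936043, -0.03219871]), 'joint_efforts': array([-7.67537858e-04, -9.27118492e+01,  1.97892107e+00, -3.69936597e+01,
        1.77793717e-02,  8.18223925e-03,  4.67597886e-05]), 'tool_pos': array([ 0.27096655, -0.56280348,  0.20344695]), 'tcp_rot': array([[ 9.01002830e-01,  4.33812843e-01, -5.64283836e-04],
       [ 4.33813199e-01, -9.01002331e-01,  9.52508720e-04],
       [-9.52105362e-05, -1.10300683e-03, -9.99999387e-01]]), 'ft_force': array([-0.01978334, -0.93339472,  0.09320865]), 'ft_torque': array([-0.02159263, -0.01939862, -0.0067894 ]), 'finger_force': 0.0, 'width': 0.08562352670938483}
scene 465.2183292507282 465.2183292507282 313.1725956615274 208.22972679750728 [0.00499674 0.         0.         0.         0.        ] [[-0.79343899 -0.46994977  0.3867839   0.95338155]
 [ 0.60862757 -0.60717631  0.51079293  0.51086382]
 [-0.005201    0.64069037  0.76778174  0.77821454]
 [ 0.          0.          0.          1.        ]]
top 486.5272563831741 486.5272563831741 323.1552862243109 198.42539224440404 [-0.12488107  0.          0.          0.          0.        ] [[-0.03948287  0.97790427 -0.20529089  0.37322467]
 [-0.99921512 -0.0379824   0.01124613  0.02606255]
 [ 0.0032002   0.20557379  0.97863639  1.11861346]
 [ 0.          0.          0.          1.        ]]
```

View pics/scene0.png

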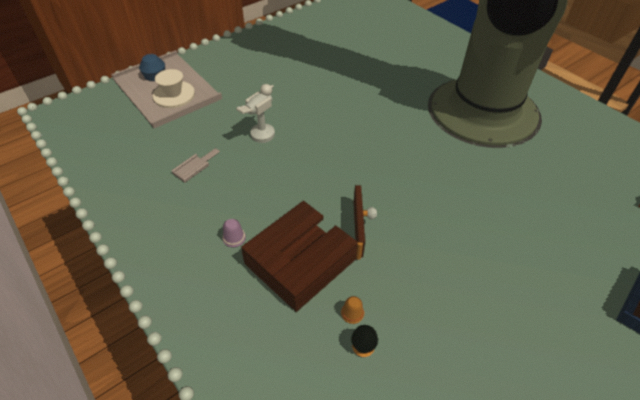

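View pics/top0.png

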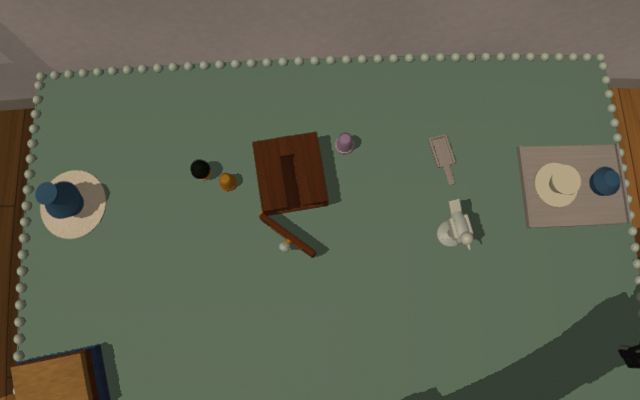

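The scene view shows the cabinet (roof around 300,250), the door ajar with its knob at (372,213), and the bird with its foot at (262,132). The top view shows the roof at (290,173), the slot opening down at (290,208), the knob at (285,246), the bird's foot at (450,233) and its head at (466,240).

```bash
cat > h.py <<'E'
import numpy as np, cv2
from cell import bot, viewer
def cam(n): 
    c=viewer.read_camera(n); c["K"]=np.array([[c["fx"],0,c["cx"]],[0,c["fy"],c["cy"]],[0,0,1]]); return c
def ray(c,p):
    u=cv2.undistortPoints(np.array([[p]],float),c["K"],np.array(c["D"],float))[0,0]
    d=c["T"][:3,:3]@np.array([u[0],-u[1],-1]); return c["T"][:3,3],d/np.linalg.norm(d)
def onz(c,p,z):
    o,d=ray(c,p); return o+d*(z-o[2])/d[2]
def tri(c1,p1,c2,p2):
    (a,d),(b,e)=ray(c1,p1),ray(c2,p2)
    s=np.linalg.lstsq(np.stack([d,-e],1),b-a,rcond=None)[0]
    x,y=a+s[0]*d,b+s[1]*e; return (x+y)/2,np.linalg.norm(x-y)
def proj(c,X):
    q=(np.array(X,float).reshape(-1,3)-c["T"][:3,3])@c["T"][:3,:3]
    return cv2.projectPoints(q*[1,-1,-1],np.zeros(3),np.zeros(3),c["K"],np.array(c["D"],float))[0][:,0]
def crop(c,x0,y0,w,h,k,name):
    cv2.imwrite("pics/"+name,cv2.resize(c["color"][y0:y0+h,x0:x0+w,::-1],None,fx=k,fy=k,interpolation=cv2.INTER_CUBIC))
E
python3 - <<'E'
from h import *
a=cam("top");b=cam("scene")
A=cv2.resize(a["color"][120:270,180:500,::-1],None,fx=2.5,fy=2.5,interpolation=cv2.INTER_CUBIC) 
# pairs: top cabinet, top bird
t=cv2.resize(a["color"][125:265,245:335,::-1],None,fx=4,fy=4,interpolation=cv2.INTER_CUBIC)
u=cv2.resize(a["color"][190:260,425:485,::-1],None,fx=4,fy=4,interpolation=cv2.INTER_CUBIC)
w=cv2.resize(b["color"][75:145,230:290,::-1],None,fx=4,fy=4,interpolation=cv2.INTER_CUBIC)
im=np.hstack([t,np.vstack([u,w])]);im=np.clip(im*1.5,0,255).astype(np.uint8);print(im.shape)
cv2.imwrite("pics/z1.png",im)
v=cv2.resize(b["color"][175:315,235:385,::-1],None,fx=4,fy=4,interpolation=cv2.INTER_CUBIC)
cv2.imwrite("pics/z2.png",np.clip(v*1.8,0,255).astype(np.uint8))
E
```

```text
(560, 600, 3)
```

View pics/z1.png

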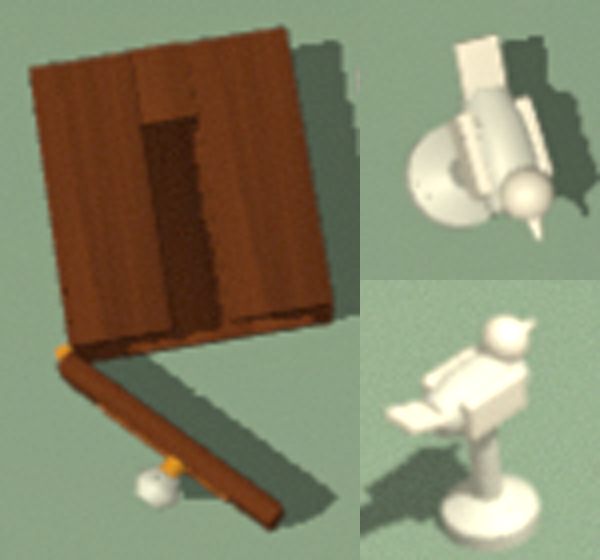

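View pics/z2.png

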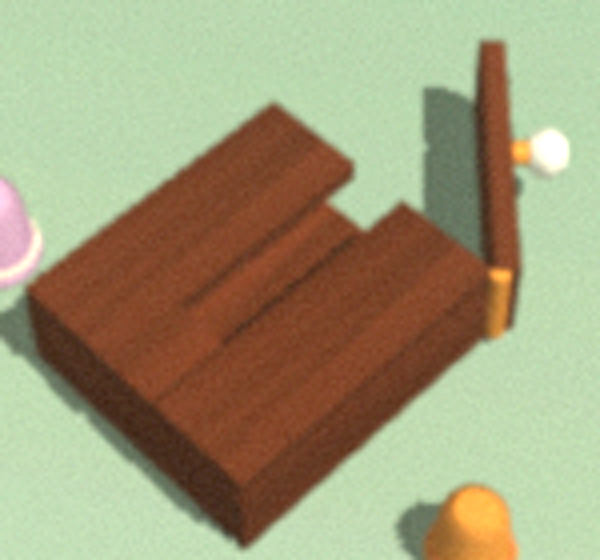

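z1 shows the roof corners (zoomed) at (31,68), (286,28), (331,305) and (72,345), the slot end at (142,125)-(197,117), the door's top edge from (68,362) to (278,520), and the bird's foot and head. z2 shows the same corners from the other side.

```bash
python3 - <<'E'
from h import *
a=cam("top");b=cam("scene")
P=lambda x,y,ox,oy:(ox+(x+.5)/4-.5,oy+(y+.5)/4-.5)
t=lambda x,y:P(x,y,245,125); s=lambda x,y:P(x,y,235,175)
tb=lambda x,y:P(x-360,y,425,190); sb=lambda x,y:P(x-360,y-280,230,75)
L=dict(BL=(t(31,68),s(245,483)),BR=(t(286,28),s(30,290)),FR=(t(331,305),s(275,104)),FL=(t(72,345),s(488,268)),
 slotR=(t(197,117),s(185,305)),slotL=(t(142,125),s(222,345)),mR=(t(222,322),s(352,163)),mL=(t(171,331),s(403,203)),
 knob=(t(157,489),s(549,152)),edge=(t(277,516),s(492,42)),
 head=(tb(526,192),sb(507,338)),beak=(tb(540,239),sb(536,321)),tail=(tb(478,41),sb(398,422)),foot=(tb(457,175),sb(490,505)))
X={}
for k,(p,q) in L.items():
    X[k],e=tri(a,p,b,q); print(k,np.round(X[k]*1e3,1),"gap",round(e*1e3,1), "top@60",np.round(onz(a,p,.06)[:2]*1e3,1),"sc@60",np.round(onz(b,q,.06)[:2]*1e3,1))
for i,j in(("BL","BR"),("FL","FR"),("BL","FL"),("BR","FR"),("slotL","slotR")): print(i,j,np.linalg.norm(X[i]-X[j])*1e3)
R=np.array([[0,0],[0,0]])
# cabinet fit: local roof corners
loc={"BL":(82.5,75),"BR":(82.5,-75),"FR":(-82.5,-75),"FL":(-82.5,75),"slotL":(37.5,16),"slotR":(37.5,-16),"mL":(-82.5,16),"mR":(-82.5,-16)}
l=np.array([loc[k] for k in loc]);w=np.array([(onz(a,L[k][0],.06)+onz(b,L[k][1],.06))[:2]/2*1e3 for k in loc])
H=(l-l.mean(0)).T@(w-w.mean(0));U,S,V=np.linalg.svd(H);Rm=V.T@U.T;tt=w.mean(0)-Rm@l.mean(0)
print("cab",tt,np.degrees(np.arctan2(Rm[1,0],Rm[0,0])),np.round(w-(l@Rm.T+tt),1).tolist())
h=Rm@[-82.5,75]+tt;print("hinge",h,"edge local",Rm.T@(X["edge"][:2]*1e3-tt),"knob local",Rm.T@(X["knob"][:2]*1e3-tt))
d=X["beak"]-X["tail"];print("bird yaw",np.degrees(np.arctan2(d[1],d[0])))
for n,z in(("foot",.022),("head",.12)): print(n,onz(a,L[n][0],z),onz(b,L[n][1],z))
w=cam("wrist");crop(w,0,0,640,400,1,"w0.png");print(w["T"],w["fx"],w["cx"],w["cy"],w["D"])
E
```

```text
BL [734.9 170.6  58.4] gap 0.3 top@60 [734.3 170.5] sc@60 [735.5 171.2]
BR [754.   23.8  55.5] gap 0.0 top@60 [752.4  23.8] sc@60 [755.3  26.9]
FR [591.7   3.3  55.6] gap 3.9 top@60 [589.4   4.8] sc@60 [595.1   4.8]
FL [573.9 148.3  56.6] gap 2.9 top@60 [572.3 149. ] sc@60 [576.6 148.9]
slotR [701.7  76.6  57.3] gap 0.6 top@60 [701.1  76.2] sc@60 [702.5  78.5]
slotL [699.7 106.7  57. ] gap 3.1 top@60 [697.6 107.6] sc@60 [701.8 107.1]
mR [585.2  62.4  59.8] gap 8.6 top@60 [582.1  65.5] sc@60 [588.   59.2]
mL [580.3  92.9  55.4] gap 3.7 top@60 [578.1  93.9] sc@60 [583.8  94.1]
knob [493.5 104.3  41.3] gap 2.4 top@60 [490.7 103.8] sc@60 [506.  113.7]
edge [475.   37.8  54.7] gap 3.1 top@60 [473.5  38.9] sc@60 [479.5  40. ]
head [ 487.8 -280.6  121.3] gap 1.2 top@60 [ 494.4 -298.9] sc@60 [ 444.7 -355.1]
beak [ 463.3 -286.5  119. ] gap 1.5 top@60 [ 468.  -304.4] sc@60 [ 419.8 -358.7]
tail [ 572.  -266.5  109.3] gap 2.8 top@60 [ 580.6 -279.7] sc@60 [ 544.7 -325.3]
foot [ 513.2 -275.7   10.5] gap 3.9 top@60 [ 505.6 -260.9] sc@60 [ 542.6 -226.7]
BL BR 148.05679690682757
FL FR 146.11269830408
[... 227 characters left out ...]
 0.8]]
hinge [572.76071699 151.82527009] edge local [-193.77838398  -25.83669121] knob local [-167.05957592   37.77234789]
bird yaw -169.55146339829756
foot [ 0.51031213 -0.27117814  0.022     ] [ 0.52089136 -0.26572574  0.022     ]
head [ 0.48751383 -0.28052133  0.12      ] [ 0.48721308 -0.2827393   0.12      ]
[[ 4.33379643e-01  8.69587576e-01  2.36642204e-01  3.30495705e-01]
 [-9.01211209e-01  4.18365503e-01  1.13086967e-01 -5.33640000e-01]
 [-6.63913249e-04 -2.62274196e-01  9.64993163e-01  3.73325431e-01]
 [ 0.00000000e+00  0.00000000e+00  0.00000000e+00  1.00000000e+00]] 284.52329227186743 322.1459509133319 201.57101721698632 [-0.04555303  0.          0.          0.          0.        ]
```

```bash
cat >> h.py <<'E'
from scipy.spatial.transform import Rotation as Ro
C=np.array([.664,.0878]);PSI=7.2
def loc2w(x,y,psi=None):
    p=np.radians(PSI);return C+np.array([[np.cos(p),-np.sin(p)],[np.sin(p),np.cos(p)]])@np.array([x,y])
def rows(ts):
    "ts: world x,y,z,yaw of tool x (deg), tool down"
    s=bot.get_state();R0=s["tcp_rot"];p=s["tool_pos"]
    print("now",np.round(p,4),"yaw",round(np.degrees(np.arctan2(R0[1,0],R0[0,0])),2),"t",s["time"])
    for x,y,z,a in ts:
        c,q=np.cos(np.radians(a)),np.sin(np.radians(a));Rt=np.array([[c,q,0],[q,-c,0],[0,0,-1]])
        print(np.round([x,y,z],4),np.round(np.r_[R0.T@(np.array([x,y,z])-p)/.5,Ro.from_matrix(R0.T@Rt).as_rotvec()/np.pi],3).tolist())
def door(th,r,d):
    "local xy of point r along the door, d inside(+)/outside(-) of inner face"
    t=np.radians(th);v=r*np.array([-np.sin(t),-np.cos(t)])+d*np.array([np.cos(t),-np.sin(t)])
    return loc2w(-.0825+v[0],.075+v[1])
E
python3 - <<'E'
from h import *
g=door(45,.115,.035)
rows([(.4,-.263,.2,7.2),(*g,.2,7.2)])
E
```

```text
now [ 0.2711 -0.563   0.2039] yaw 25.71 t 0.35
[ 0.4   -0.263  0.2  ] [0.493, -0.429, 0.008, -0.0, 0.0, 0.103]
[0.5299 0.0395 0.2   ] [0.989, -0.861, 0.008, -0.0, 0.0, 0.103]
```

View pics/w0.png

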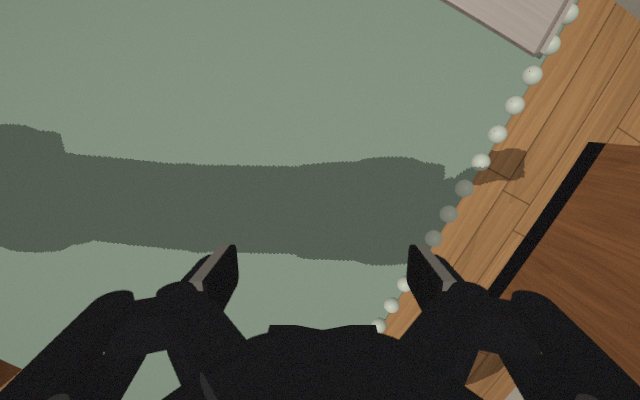

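The wrist view shows the open fingers at about (215,270) and (430,270), looking towards tool +x, with only the table ahead.

```bash
python3 -m crank '[[0.989,-0.861,0.008,0,0,0.103,-1],[0.989,-0.861,0.008,0,0,0.103,-1],[0.989,-0.861,0.008,0,0,0.103,-1],[0.989,-0.861,0.008,0,0,0.103,-1],[0.989,-0.861,0.008,0,0,0.103,-1],[0.989,-0.861,0.008,0,0,0.103,-1],[0.989,-0.861,0.008,0,0,0.103,-1],[0.989,-0.861,0.008,0,0,0.103,-1],[0.989,-0.861,0.008,0,0,0.103,-1],[0.989,-0.861,0.008,0,0,0.103,-1],[0.989,-0.861,0.008,0,0,0.103,-1],[0.989,-0.861,0.008,0,0,0.103,-1]]' 30
python3 - <<'E'
from h import *
g=door(45,.115,.035)
rows([(*g,.2,7.2)])
w=cam("wrist");crop(w,0,0,640,400,1,"w1.png")
E
```

```text
time: 1.35
tool_pos: [0.4689, -0.1019, 0.2012]
tcp_rot: [[0.992, 0.125, 0.001], [0.125, -0.992, -0.0], [0.001, 0.0, -1.0]]
ft_force: [1.5, -0.7, 0.4]
width: 0.0001
finger_force: 0.0
now [ 0.4689 -0.1019  0.2012] yaw 7.16 t 1.35
[0.5299 0.0395 0.2   ] [0.156, -0.265, 0.003, 0.0, -0.0, -0.0]
```

```bash
python3 -m crank '[[0.156,-0.265,0.0,0,0,0,-1],[0.156,-0.265,0.0,0,0,0,-1],[0.156,-0.265,0.0,0,0,0,-1],[0.156,-0.265,0.0,0,0,0,-1],[0.156,-0.265,0.0,0,0,0,-1],[0.156,-0.265,0.1,0,0,0,-1],[0.156,-0.265,0.16,0,0,0,-1],[0.156,-0.265,0.22,0,0,0,-1],[0.156,-0.265,0.28,0,0,0,-1],[0.156,-0.265,0.33,0,0,0,-1],[0.156,-0.265,0.34,0,0,0,-1],[0.156,-0.265,0.34,0,0,0,-1]]'
python3 - <<'E'
from h import *
rows([(*door(t,.115,d),.03,7.2) for t,d in ((45,.02),(52,.017),(59,.017),(66,.017),(73,.017),(80,.016),(87,.015),(94,.014),(100,.014),(103,.014),(103,.014),(95,.04))])
E
```

```text
time: 2.4
tool_pos: [0.5284, 0.0372, 0.0299]
tcp_rot: [[0.992, 0.125, -0.003], [0.125, -0.992, -0.0], [-0.003, 0.0, -1.0]]
ft_force: [-0.9, -0.2, 1.0]
width: 0.0001
finger_force: 0.0
now [0.5284 0.0372 0.0299] yaw 7.18 t 2.4
[0.5181 0.0487 0.03  ] [-0.018, -0.026, -0.0, 0.0, 0.001, -0.0]
[0.5038 0.0583 0.03  ] [-0.044, -0.048, -0.0, 0.0, 0.001, -0.0]
[0.4929 0.0674 0.03  ] [-0.063, -0.069, 0.0, 0.0, 0.001, -0.0]
[0.4832 0.0778 0.03  ] [-0.08, -0.092, 0.0, 0.0, 0.001, -0.0]
[0.4748 0.0892 0.03  ] [-0.093, -0.117, 0.0, 0.0, 0.001, -0.0]
[0.4676 0.1026 0.03  ] [-0.104, -0.145, 0.0, 0.0, 0.001, -0.0]
[0.4622 0.1167 0.03  ] [-0.111, -0.174, 0.0, 0.0, 0.001, -0.0]
[0.4587 0.1315 0.03  ] [-0.115, -0.205, 0.0, 0.0, 0.001, -0.0]
[0.4572 0.1435 0.03  ] [-0.115, -0.229, 0.0, 0.0, 0.001, -0.0]
[0.4569 0.1496 0.03  ] [-0.114, -0.241, 0.0, 0.0, 0.001, -0.0]
[0.4569 0.1496 0.03  ] [-0.114, -0.241, 0.0, 0.0, 0.001, -0.0]
[0.4594 0.1075 0.03  ] [-0.119, -0.157, 0.0, 0.0, 0.001, -0.0]
```

```bash
python3 -m crank '[[-0.018,-0.026,0,0,0,0,-1],[-0.031,-0.037,0,0,0,0,-1],[-0.044,-0.048,0,0,0,0,-1],[-0.063,-0.069,0,0,0,0,-1],[-0.08,-0.092,0,0,0,0,-1],[-0.093,-0.117,0,0,0,0,-1],[-0.104,-0.145,0,0,0,0,-1],[-0.111,-0.174,0,0,0,0,-1],[-0.115,-0.205,0,0,0,0,-1],[-0.115,-0.229,0,0,0,0,-1],[-0.114,-0.24,0,0,0,0,-1],[-0.114,-0.24,0,0,0,0,-1]]'
python3 - <<'E'
from h import *
# next: retreat up, then toward a bird viewing pose
p=bot.get_state()["tool_pos"]
rows([(.46,.11,.03,7.2),(.46,.08,.2,7.2),(.40,-.25,.22,10)])
a=cam("top");crop(a,220,100,130,180,4,"t2.png")
im=cv2.imread("pics/t2.png");b=cam("scene");crop(b,220,160,200,160,3,"s2.png");im=np.hstack([im[:480],cv2.imread("pics/s2.png")])
cv2.imwrite("pics/d2.png",cv2.resize(np.clip(im*1.5,0,255).astype(np.uint8),(800,int(480*800/im.shape[1]))))
E
```

```text
time: 3.4
tool_pos: [0.4576, 0.1508, 0.0315]
tcp_rot: [[0.992, 0.127, 0.001], [0.127, -0.992, 0.001], [0.001, -0.001, -1.0]]
ft_force: [0.5, 0.1, -0.2]
width: 0.0
finger_force: 0.0
now [0.4576 0.1508 0.0315] yaw 7.29 t 3.4
[0.46 0.11 0.03] [-0.006, 0.081, 0.003, -0.0, -0.0, 0.0]
[0.46 0.08 0.2 ] [-0.013, 0.141, -0.337, -0.0, -0.0, 0.0]
[ 0.4  -0.25  0.22] [-0.216, 0.78, -0.378, -0.0, -0.0, -0.015]
```

View pics/d2.png

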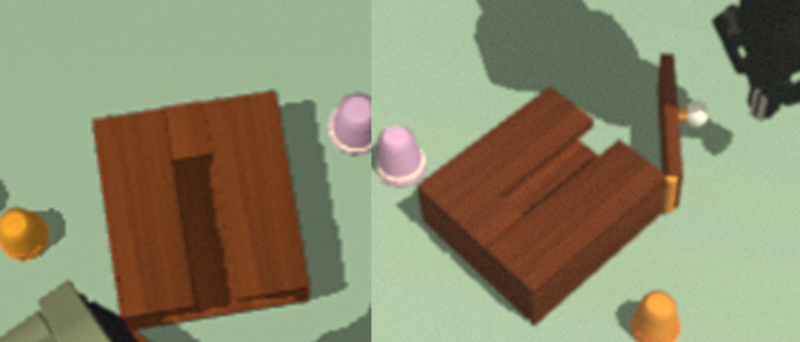

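d2 shows the door still ajar, with the fingers at about (758,105) seemingly beyond it, so I'm checking the projection.

```bash
python3 - <<'E'
from h import *
b=cam("scene");a=cam("top")
print(bot.get_state()["tool_pos"],bot.get_state()["time"],proj(b,[[.4576,.1508,.03],[.5728,.1518,.06],[.4576,.1508,.06],[.475,.038,.058]]),proj(a,[[.4576,.1508,.03]]))
crop(b,0,0,640,400,1,"s3.png");crop(a,150,50,300,300,1,"t3.png")
im=np.hstack([cv2.resize(cv2.imread("pics/s3.png")[100:400,200:640],(440,300)),cv2.imread("pics/t3.png")]);cv2.imwrite("pics/st3.png",im)
E
```

```text
[0.45785495 0.14846148 0.03109866] 3.6 [[400.40062904 221.82388893]
 [359.15107787 241.610234  ]
 [402.48986061 212.51507685]
 [358.53886595 184.24742678]] [[264.2502184  263.85594417]]
```

View pics/st3.png

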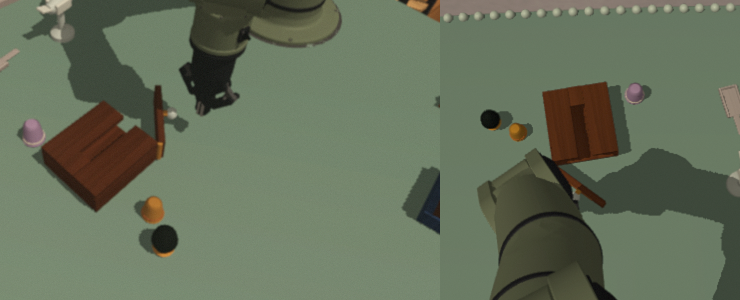

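```bash
python3 - <<'E'
from h import *
A=cv2.imread("pics/scene0.png");b=cam("scene");B=b["color"][:,:,::-1].copy()
def knob(I):
    m=((I.min(2)>120)).astype(np.uint8); m[:170]=0;m[250:]=0;m[:,:340]=0;m[:,420:]=0
    n,l,s,c=cv2.connectedComponentsWithStats(m);return [(s[i,4],c[i].round(1)) for i in range(1,n) if s[i,4]>8]
def dr(I):
    h=I.astype(int);m=((h[:,:,2]>h[:,:,1]*1.4)&(h[:,:,2]>30)).astype(np.uint8);m[:175]=0;m[265:]=0;m[:,:350]=0;m[:,385:]=0
    ys,xs=np.nonzero(m);return [(y,xs[ys==y].min(),xs[ys==y].max()) for y in range(182,265,8) if (ys==y).any()]
print(knob(A),knob(B));print(dr(A));print(dr(B))
t0=cv2.imread("pics/top0.png");t1=cam("top")["color"][:,:,::-1]
print(np.abs(t0.astype(int)-t1)[235:258,295:318].mean())
E
```

```text
[(np.int32(63), array([372.5, 211.9]))] [(np.int32(36), array([372.6, 214.1]))]
[(190, np.int64(355), np.int64(360)), (198, np.int64(355), np.int64(360)), (206, np.int64(356), np.int64(361)), (214, np.int64(356), np.int64(366)), (222, np.int64(356), np.int64(363)), (230, np.int64(356), np.int64(363)), (238, np.int64(350), np.int64(363)), (246, np.int64(350), np.int64(363)), (254, np.int64(350), np.int64(362)), (262, np.int64(350), np.int64(351))]
[(190, np.int64(356), np.int64(359)), (198, np.int64(355), np.int64(360)), (206, np.int64(355), np.int64(361)), (214, np.int64(355), np.int64(366)), (222, np.int64(356), np.int64(363)), (230, np.int64(356), np.int64(363)), (238, np.int64(350), np.int64(363)), (246, np.int64(350), np.int64(363)), (254, np.int64(350), np.int64(362)), (262, np.int64(350), np.int64(350))]
14.34341524889729
```

```bash
python3 - <<'E'
from h import *
b=cam("scene");crop(b,360,140,100,100,4,"g1.png");s=bot.get_state();print(s["tool_pos"],s["width"],s["q"])
P=s["tool_pos"];R=s["tcp_rot"];
im=cv2.imread("pics/g1.png")
for k,dz in enumerate((0,-.02,-.04)):
    u=proj(b,[P+R[:,2]*dz])[0];cv2.circle(im,tuple(int(v) for v in ((u-[360,140])*4+2)),4,[(0,0,255),(0,255,255),(255,0,0)][k],1)
w=cam("wrist");crop(w,0,0,640,400,1,"w3.png")
cv2.imwrite("pics/g1b.png",np.hstack([np.clip(im*1.8,0,255).astype(np.uint8),cv2.resize(cv2.imread("pics/w3.png"),(400,250)).repeat(1,0) if 0 else cv2.copyMakeBorder(cv2.resize(cv2.imread("pics/w3.png"),(400,250)),0,150,0,0,cv2.BORDER_CONSTANT)]))
E
```

```text
[0.45786397 0.14869063 0.03099126] 2.0077474605842922e-05 [ -19.63118408   33.2876367    -7.11604684  120.04004026    8.58662652
   27.13931789 -116.12673113]
```

View pics/g1b.png

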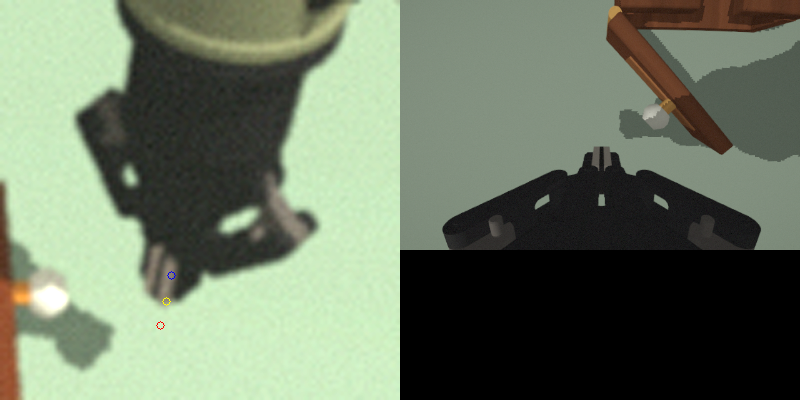

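g1b shows the fingertips (163,303) ending about 20 mm short of the reported TCP. The wrist view shows the door intact, with the fingers outside it, so they passed over the door. I'll measure the true fingertip from two views.

```bash
python3 - <<'E'
from h import *
b=cam("scene");w=cam("wrist");s=bot.get_state()
W=lambda x,y:((x-400)*1.6+.3,y*1.6+.3)
S=lambda x,y:(360+(x+.5)/4-.5,140+(y+.5)/4-.5)
print("tip",tri(w,W(602,147),b,S(163,302)),s["tool_pos"])
print("knob",tri(w,W(655,117),b,S(48,293)))
print("hinge w",onz(w,W(613,14),.058),"edge w",onz(w,W(731,148),.058), "knob w",onz(w,W(655,117),.042))
print("cam in tool",s["tcp_rot"].T@(w["T"][:3,3]-s["tool_pos"]),np.round(s["tcp_rot"].T@w["T"][:3,:3],3))
E
```

```text
tip (array([0.46414583, 0.15055408, 0.05592325]), np.float64(0.002536137422284063)) [0.45780247 0.14901173 0.03093491]
knob (array([0.49485717, 0.1038928 , 0.04101265]), np.float64(0.0009947673658186277))
hinge w [0.56869005 0.15495361 0.058     ] edge w [0.47879989 0.03674693 0.058     ] knob w [0.49483967 0.10469647 0.042     ]
cam in tool [ 0.06600717 -0.00067015 -0.16952719] [[-0.001  0.965  0.262]
 [ 1.     0.001  0.   ]
 [ 0.     0.262 -0.965]]
```

Knob heights agree across the cameras, but the fingertips really end about 25 mm behind the reported TCP. So I'll go back inside the door and lower.

```bash
python3 - <<'E'
from h import *
rows([(.458,.149,.13,7.2),(*door(45,.115,.035),.13,7.2),(*door(45,.115,.035),.004,7.2)])
E
```

```text
now [0.4578 0.149  0.0309] yaw 7.14 t 3.9
[0.458 0.149 0.13 ] [0.0, 0.0, -0.198, 0.0, 0.0, -0.0]
[0.5299 0.0395 0.13  ] [0.116, 0.235, -0.198, 0.0, 0.0, -0.0]
[0.5299 0.0395 0.004 ] [0.116, 0.235, 0.054, 0.0, 0.0, -0.0]
```

```bash
python3 -m crank '[[0,0,-0.08,0,0,0,-1],[0,0,-0.16,0,0,0,-1],[0,0,-0.198,0,0,0,-1],[0.04,0.08,-0.198,0,0,0,-1],[0.08,0.16,-0.198,0,0,0,-1],[0.116,0.235,-0.198,0,0,0,-1],[0.116,0.235,-0.198,0,0,0,-1],[0.116,0.235,-0.13,0,0,0,-1],[0.116,0.235,-0.06,0,0,0,-1],[0.116,0.235,0.01,0,0,0,-1],[0.116,0.235,0.045,0,0,0,-1],[0.116,0.235,0.054,0,0,0,-1]]'
python3 - <<'E'
from h import *
rows([(*door(t,.115,d),.004,7.2) for t,d in ((45,.02),(52,.017),(59,.017),(66,.017),(73,.017),(80,.016),(87,.015),(94,.014),(100,.014),(104,.014),(104,.014))])
print(bot.get_state()["ft_force"])
b=cam("scene");crop(b,320,150,100,100,5,"g4.png")
E
```

```text
time: 4.9
tool_pos: [0.528, 0.0397, 0.0009]
tcp_rot: [[0.992, 0.125, -0.005], [0.125, -0.992, -0.001], [-0.005, 0.0, -1.0]]
ft_force: [-0.4, -0.6, -0.3]
width: 0.0002
finger_force: 0.0
now [0.528  0.0397 0.0009] yaw 7.17 t 4.9
[0.5181 0.0487 0.004 ] [-0.017, -0.02, -0.006, 0.0, 0.001, -0.0]
[0.5038 0.0583 0.004 ] [-0.043, -0.043, -0.006, 0.0, 0.001, -0.0]
[0.4929 0.0674 0.004 ] [-0.063, -0.064, -0.006, 0.0, 0.001, -0.0]
[0.4832 0.0778 0.004 ] [-0.079, -0.087, -0.006, 0.0, 0.001, -0.0]
[0.4748 0.0892 0.004 ] [-0.093, -0.112, -0.006, 0.0, 0.001, -0.0]
[0.4676 0.1026 0.004 ] [-0.104, -0.14, -0.006, 0.0, 0.001, -0.0]
[0.4622 0.1167 0.004 ] [-0.111, -0.169, -0.006, 0.0, 0.001, -0.0]
[0.4587 0.1315 0.004 ] [-0.115, -0.199, -0.006, 0.0, 0.001, -0.0]
[0.4572 0.1435 0.004 ] [-0.115, -0.224, -0.006, 0.0, 0.001, -0.0]
[0.4569 0.1516 0.004 ] [-0.113, -0.24, -0.006, 0.0, 0.001, -0.0]
[0.4569 0.1516 0.004 ] [-0.113, -0.24, -0.006, 0.0, 0.001, -0.0]
[-0.3521105  -0.56983271 -0.27210706]
```

```bash
python3 -m crank '[[-0.017,-0.024,0,0,0,0,-1],[-0.031,-0.034,0,0,0,0,-1],[-0.044,-0.045,0,0,0,0,-1],[-0.063,-0.066,0,0,0,0,-1],[-0.08,-0.089,0,0,0,0,-1],[-0.093,-0.114,0,0,0,0,-1],[-0.104,-0.142,0,0,0,0,-1],[-0.111,-0.171,0,0,0,0,-1],[-0.115,-0.202,0,0,0,0,-1],[-0.115,-0.226,0,0,0,0,-1],[-0.114,-0.24,0,0,0,0,-1],[-0.114,-0.24,0,0,0,0,-1]]'
python3 - <<'E'
from h import *
b=cam("scene");I=b["color"]
m=((I.min(2)>120)).astype(np.uint8); m[:130]=0;m[300:]=0;m[:,:330]=0;m[:,450:]=0
n,l,s,c=cv2.connectedComponentsWithStats(m)
for i in range(1,n):
    if s[i,4]>8: print(s[i,4],c[i],onz(b,c[i],.042))
print("knob exp at 104",door(104,.085,-.034),"at 45",door(45,.085,-.034))
rows([(.46,.11,.004,7.2),(.46,.08,.2,7.2),(.42,-.1,.2,7.2)])
E
```

```text
time: 5.95
tool_pos: [0.4586, 0.1535, 0.0047]
tcp_rot: [[0.992, 0.127, 0.001], [0.127, -0.992, 0.001], [0.001, -0.001, -1.0]]
ft_force: [0.4, 0.1, -0.9]
width: 0.0003
finger_force: 0.0
85 [404.8        241.94117647] [0.49373423 0.1975315  0.042     ]
knob exp at 104 [0.49237421 0.19569378] at 45 [0.49378817 0.10554427]
now [0.4586 0.1523 0.0045] yaw 7.24 t 6.0
[0.46  0.11  0.004] [-0.008, 0.084, 0.001, -0.0, -0.0, 0.0]
[0.46 0.08 0.2 ] [-0.015, 0.144, -0.391, -0.0, -0.0, 0.0]
[ 0.42 -0.1   0.2 ] [-0.14, 0.491, -0.391, -0.0, -0.0, 0.0]
```

Knob moved to (0.494, 0.198), which matches a door angle of about 104°. Next is the bird.

```bash
python3 -m crank '[[-0.005,0.04,0,0,0,0,-1],[-0.008,0.08,0,0,0,0,-1],[-0.01,0.1,-0.07,0,0,0,-1],[-0.01,0.11,-0.15,0,0,0,-1],[-0.015,0.13,-0.23,0,0,0,-1],[-0.015,0.144,-0.31,0,0,0,-1],[-0.02,0.15,-0.39,0,0,0,-1],[-0.04,0.23,-0.42,0,0,0,0],[-0.07,0.31,-0.44,0,0,0,1],[-0.1,0.39,-0.44,0,0,0,1],[-0.13,0.47,-0.44,0,0,0,1],[-0.14,0.55,-0.44,0,0,0,1]]'
python3 - <<'E'
from h import *
rows([(.42,-.28,.24,10)])
E
```

```text
time: 7.0
tool_pos: [0.4213, -0.1274, 0.2246]
tcp_rot: [[0.992, 0.124, 0.001], [0.124, -0.992, -0.0], [0.001, 0.0, -1.0]]
ft_force: [1.9, 0.1, 0.8]
width: 0.0602
finger_force: 0.0
now [ 0.4213 -0.1274  0.2246] yaw 7.11 t 7.0
[ 0.42 -0.28  0.24] [-0.04, 0.303, -0.031, 0.0, -0.0, -0.016]
```

```bash
python3 -m crank '[[-0.04,0.303,-0.031,0,0,-0.016,1],[-0.04,0.303,-0.031,0,0,-0.016,1],[-0.04,0.303,-0.031,0,0,-0.016,1],[-0.04,0.303,-0.031,0,0,-0.016,1],[-0.04,0.303,-0.031,0,0,-0.016,1],[-0.04,0.303,-0.031,0,0,-0.016,1]]'
python3 - <<'E'
from h import *
w=cam("wrist");crop(w,0,0,640,400,1,"w5.png");print(bot.get_state()["tool_pos"],proj(w,[[.512,-.276,.022],[.512,-.276,.118],[.463,-.2865,.119],[.572,-.2665,.109]]))
E
```

```text
time: 7.5
tool_pos: [0.4212, -0.2797, 0.2394]
tcp_rot: [[0.985, 0.171, -0.0], [0.171, -0.985, -0.0], [-0.0, 0.0, -1.0]]
ft_force: [-0.2, 0.6, -0.6]
width: 0.0852
finger_force: 0.0
[ 0.42165311 -0.27819819  0.23933316] [[331.86999032 105.37270233]
 [335.15143344  98.99144233]
 [336.65478635 151.05834684]
 [336.24189485  33.43872643]]
```

View pics/w5.png

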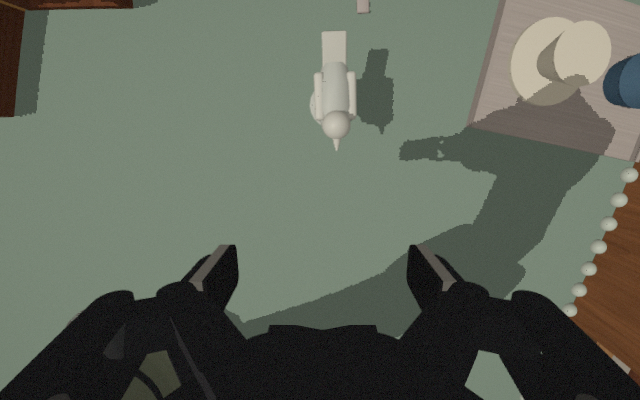

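w5 shows the bird directly ahead, lined up with the tool: beak tip at (336,150), tail end centre (334,31), wing edges at x = 315 and 356 (mid row 95), and the foot's left edge at 309.

```bash
python3 - <<'E'
from h import *
w=cam("wrist");a=cam("top");b=cam("scene")
P=lambda x,y,ox,oy:(ox+(x+.5)/4-.5,oy+(y+.5)/4-.5)
tb=lambda x,y:P(x-360,y,425,190); sb=lambda x,y:P(x-360,y-280,230,75)
for n,p,q,r in(("beak",(336.5,150.5),tb(540,239),sb(536,321)),("tail",(334.5,31),tb(478,41),sb(398,422)),("head",(336,124),tb(526,192),sb(507,338))):
    print(n,tri(w,p,a,q),tri(w,p,b,r))
bk=onz(w,(336.5,150.5),.119);tl=onz(w,(334.5,31),.109);wl=onz(w,(315,95),.105);wr=onz(w,(356,95),.105)
d=(bk-tl)[:2];print(bk,tl,"yaw",np.degrees(np.arctan2(d[1],d[0])),"wings",wl,wr,(wl+wr)/2,np.linalg.norm(wl-wr))
I=w["color"].astype(int);m=((I.min(2)>150)).astype(np.uint8);m[:,:290]=0;m[:,380:]=0;m[:20]=0;m[180:]=0
ys,xs=np.nonzero(m);k=[(y,xs[ys==y].min(),xs[ys==y].max()) for y in range(30,154,8) if (ys==y).any()];print(k)
E
```

```text
beak (array([ 0.46332029, -0.28502556,  0.12040208]), np.float64(0.0017646778970102433)) (array([ 0.4645494 , -0.28476137,  0.1208744 ]), np.float64(0.0010557779313143752))
tail (array([ 0.56959583, -0.2624556 ,  0.1211292 ]), np.float64(0.002077181661835123)) (array([ 0.57394527, -0.26321411,  0.11259906]), np.float64(0.0019372874983040172))
head (array([ 0.48832071, -0.27964097,  0.12156456]), np.float64(0.002127921833148236)) (array([ 0.48929808, -0.27918201,  0.12294856]), np.float64(7.893446182470022e-06))
[ 0.46394475 -0.28461786  0.119     ] [ 0.57417115 -0.26261701  0.109     ] yaw -168.7122768208056 wings [ 0.51381626 -0.25388086  0.105     ] [ 0.5210102  -0.29469189  0.105     ] [ 0.51741323 -0.27428638  0.105     ] 0.04144023339308823
[(38, np.int64(324), np.int64(347)), (46, np.int64(324), np.int64(346)), (54, np.int64(324), np.int64(346)), (62, np.int64(325), np.int64(346)), (70, np.int64(324), np.int64(341)), (78, np.int64(316), np.int64(355)), (86, np.int64(317), np.int64(355)), (94, np.int64(314), np.int64(355)), (102, np.int64(312), np.int64(355)), (110, np.int64(312), np.int64(356)), (118, np.int64(315), np.int64(342)), (126, np.int64(324), np.int64(344)), (134, np.int64(328), np.int64(340)), (142, np.int64(335), np.int64(339)), (150, np.int64(337), np.int64(338))]
```

```bash
python3 - <<'E'
from h import *
rows([(.515,-.2745,.2,10.8),(.515,-.2745,.049,10.8)])
E
```

```text
now [ 0.4224 -0.2768  0.2395] yaw 10.11 t 7.7
[ 0.515  -0.2745  0.2   ] [0.183, 0.028, 0.079, -0.0, 0.0, -0.004]
[ 0.515  -0.2745  0.049 ] [0.183, 0.028, 0.381, -0.0, 0.0, -0.004]
```

```bash
python3 -m crank '[[0.06,0.01,0.02,0,0,-0.004,1],[0.12,0.02,0.05,0,0,-0.004,1],[0.183,0.028,0.079,0,0,-0.004,1],[0.183,0.028,0.079,0,0,-0.004,1],[0.183,0.028,0.079,0,0,-0.004,1],[0.183,0.028,0.079,0,0,-0.004,1],[0.183,0.028,0.079,0,0,-0.004,1]]'
python3 - <<'E'
from h import *
for i in range(4):
    w=cam("wrist");print(bot.get_state()["tool_pos"])
I=w["color"].astype(int);m=((I.min(2)>150)).astype(np.uint8);m[:,:240]=0;m[:,420:]=0
ys,xs=np.nonzero(m);print([(y,xs[ys==y].min(),xs[ys==y].max()) for y in range(120,330,12) if (ys==y).any()])
print(proj(w,[[.5155,-.2746,.105],[.464,-.2848,.119]]))
rows([(.515,-.2745,.049,10.8)])
E
```

```text
time: 8.28
tool_pos: [0.5145, -0.2755, 0.2006]
tcp_rot: [[0.982, 0.187, 0.0], [0.187, -0.982, -0.0], [0.0, 0.0, -1.0]]
ft_force: [-0.2, 1.2, 0.1]
width: 0.0856
finger_force: 0.0
[ 0.51455952 -0.27559428  0.20074444]
[ 0.51464892 -0.27566737  0.20077082]
[ 0.51471627 -0.2756421   0.20070377]
[ 0.51480726 -0.27565263  0.20059197]
[(144, np.int64(310), np.int64(333)), (156, np.int64(310), np.int64(333)), (168, np.int64(303), np.int64(326)), (180, np.int64(301), np.int64(342)), (192, np.int64(302), np.int64(343)), (204, np.int64(302), np.int64(343)), (216, np.int64(303), np.int64(313)), (228, np.int64(310), np.int64(329)), (240, np.int64(317), np.int64(325))]
[[322.03143824 194.61619248]
 [322.50527959 251.12574771]]
now [ 0.5148 -0.2757  0.2006] yaw 10.75 t 8.4833
[ 0.515  -0.2745  0.049 ] [0.001, -0.002, 0.303, 0.0, -0.0, -0.0]
```

```bash
python3 -m crank '[[0,-0.001,0.06,0,0,0,1],[0,-0.001,0.12,0,0,0,1],[0,-0.001,0.18,0,0,0,1],[0,-0.001,0.24,0,0,0,1],[0,-0.001,0.28,0,0,0,1],[0,-0.001,0.303,0,0,0,1],[0,-0.001,0.303,0,0,0,1],[0,-0.001,0.303,0,0,0,1]]' 40
python3 - <<'E'
from h import *
w=cam("wrist");a=cam("scene");
crop(w,0,0,640,400,1,"w7.png");crop(a,200,50,130,110,4,"s7.png")
im=np.hstack([cv2.resize(cv2.imread("pics/w7.png"),(400,250)),cv2.resize(cv2.imread("pics/s7.png"),(295,250))])
cv2.imwrite("pics/ws7.png",im)
I=w["color"].astype(int);m=((I.min(2)>150)).astype(np.uint8);m[:,:200]=0;m[:,440:]=0
ys,xs=np.nonzero(m);print([(y,xs[ys==y].min(),xs[ys==y].max()) for y in range(120,330,12) if (ys==y).any()])
E
```

```text
time: 9.15
tool_pos: [0.5151, -0.2751, 0.049]
tcp_rot: [[0.982, 0.187, 0.0], [0.187, -0.982, -0.0], [0.0, 0.0, -1.0]]
ft_force: [-0.0, 0.0, 0.3]
width: 0.0855
finger_force: 0.0
[(156, np.int64(292), np.int64(352)), (168, np.int64(293), np.int64(351)), (180, np.int64(294), np.int64(350)), (192, np.int64(294), np.int64(350)), (204, np.int64(287), np.int64(349)), (216, np.int64(285), np.int64(333)), (228, np.int64(295), np.int64(334)), (240, np.int64(275), np.int64(328)), (264, np.int64(305), np.int64(310)), (288, np.int64(303), np.int64(308)), (300, np.int64(301), np.int64(313)), (312, np.int64(280), np.int64(296)), (324, np.int64(282), np.int64(306))]
```

View pics/ws7.png

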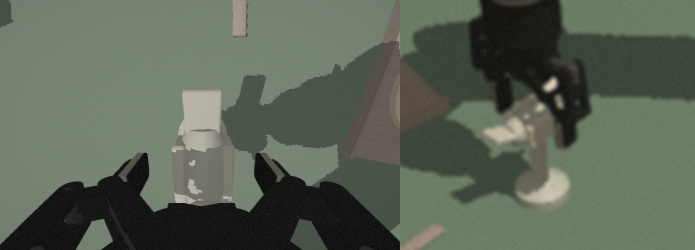

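Last view: the fingers straddle the wings (135,165 and 265,165) with the bird centred between them and upright. Closing.

```bash
python3 -m crank '[[0,0,0,0,0,0,0.3],[0,0,0,0,0,0,-0.3],[0,0,0,0,0,0,-1],[0,0,0,0,0,0,-1],[0,0,0,0,0,0,-1],[0,0,0,0,0,0,-1],[0,0,0,0,0,0,-1],[0,0,0,0,0,0,-1]]' 45
python3 -m crank '[[0,0,-0.02,0,0,0,-1],[0,0,-0.05,0,0,0,-1],[0,0,-0.06,0,0,0,-1],[0,0,-0.06,0,0,0,-1],[0,0,-0.06,0,0,0,-1]]'
```

```text
time: 9.92
tool_pos: [0.5154, -0.2753, 0.049]
tcp_rot: [[0.982, 0.187, 0.001], [0.187, -0.982, -0.001], [0.001, 0.001, -1.0]]
ft_force: [-0.5, -0.7, 5.6]
width: 0.0413
finger_force: 45.3
time: 10.33
tool_pos: [0.515, -0.2748, 0.0785]
tcp_rot: [[0.982, 0.187, 0.0], [0.187, -0.982, -0.0], [0.0, 0.0, -1.0]]
ft_force: [0.2, -0.2, -3.4]
width: 0.0415
finger_force: 46.9
```

```bash
python3 - <<'E'
from h import *
print(loc2w(-.150,0));g=loc2w(-.148,0)
rows([(*g,.0785,7.2)])
E
```

```text
[0.51518279 0.06900001]
now [ 0.515  -0.2748  0.0785] yaw 10.78 t 10.3333
[0.5172 0.0693 0.0785] [0.133, -0.675, 0.0, 0.0, -0.0, 0.02]
```

```bash
python3 -m crank '[[0.005,-0.02,0,0,0,0.0,-1],[0.015,-0.06,0,0,0,0.004,-1],[0.03,-0.12,0,0,0,0.01,-1],[0.045,-0.19,0,0,0,0.015,-1],[0.06,-0.26,0,0,0,0.02,-1],[0.07,-0.33,0,0,0,0.02,-1],[0.085,-0.4,0,0,0,0.02,-1],[0.1,-0.47,0,0,0,0.02,-1],[0.11,-0.54,0,0,0,0.02,-1],[0.12,-0.6,0,0,0,0.02,-1],[0.13,-0.65,0,0,0,0.02,-1],[0.133,-0.675,0,0,0,0.02,-1]]'
python3 -m crank '[[0,0,0,0,0,0,-1],[0,0,0,0,0,0,-1],[0,0,0,0,0,0,-1]]'
python3 - <<'E'
from h import *
s=bot.get_state();print(s["tool_pos"],s["width"])
b=cam("scene");a=cam("top")
ax=s["tool_pos"]-s["tcp_rot"][:,0]*.0017; f=s["tool_pos"][2]-.049
# predicted foot outline (top rim) pixels vs white mask
t=np.linspace(0,2*np.pi,60);rim=lambda z:np.c_[ax[0]+.03*np.cos(t),ax[1]+.03*np.sin(t),np.full(60,z)]
for n,c in(("scene",b),("top",a)):
    U=np.vstack([proj(c,rim(f)),proj(c,rim(f+.022))]);I=c["color"].astype(int)
    m=((I.min(2)>95)&(I.max(2)-I.min(2)<60)).astype(np.uint8)
    lo,hi=U.min(0),U.max(0);print(n,"pred",lo.round(1),hi.round(1))
    x0,y0,x1,y1=int(lo[0])-15,int(lo[1])-15,int(hi[0])+15,int(hi[1])+15
    for y in range(y0,y1,3):
        r=I[y,x0:x1];q=np.nonzero((r.min(1)>95)&((r[:,1]-r[:,0])<8))[0]
        if len(q):print(y,x0+q.min(),x0+q.max(),len(q),end=' | ')
    print()
E
```

```text
time: 11.33
tool_pos: [0.5164, 0.0735, 0.0778]
tcp_rot: [[0.992, 0.129, -0.001], [0.129, -0.992, 0.001], [-0.001, -0.001, -1.0]]
ft_force: [-0.7, 0.3, -3.9]
width: 0.0416
finger_force: 46.9
time: 11.58
tool_pos: [0.5169, 0.0682, 0.0782]
tcp_rot: [[0.992, 0.124, -0.001], [0.124, -0.992, -0.001], [-0.001, 0.001, -1.0]]
ft_force: [-0.1, -0.9, -4.3]
width: 0.0417
finger_force: 46.9
[0.5168982  0.06820484 0.07817492] 0.04173199942792614
scene pred [338.1 192.9] [367.8 222. ]
177 342 357 6 | 180 341 357 15 | 183 335 357 23 | 186 330 357 28 | 189 330 353 24 | 192 334 357 18 | 195 349 349 1 | 198 357 360 4 | 201 340 364 12 | 204 352 366 15 | 207 344 366 23 | 210 339 366 28 | 213 340 366 27 | 216 343 364 22 | 219 348 361 14 | 
top pred [286.5 222.2] [313.8 250.2]
```

The lifted foot appears where predicted in the scene view (columns 339-366, bottom row about 221), so the bird hangs upright. Next I'll lower it to insertion height and move in.

```bash
python3 - <<'E'
from h import *
rows([(*loc2w(-.148,0),.065,7.2),(*loc2w(-.06,0),.065,7.2),(*loc2w(.022,0),.065,7.2)])
E
python3 -m crank '[[0,0,0.015,0,0,0,-1],[0,0,0.026,0,0,0,-1],[0,0,0.026,0,0,0,-1],[0,0,0.026,0,0,0,-1]]'
python3 - <<'E'
from h import *
rows([(*loc2w(-.148,0),.065,7.2),(*loc2w(-.06,0),.065,7.2),(*loc2w(.022,0),.065,7.2)])
E
```

```text
now [0.5171 0.0679 0.0783] yaw 7.08 t 11.6833
[0.5172 0.0693 0.065 ] [0.0, -0.003, 0.027, 0.0, 0.0, -0.001]
[0.6045 0.0803 0.065 ] [0.176, -0.003, 0.027, 0.0, 0.0, -0.001]
[0.6858 0.0906 0.065 ] [0.34, -0.003, 0.027, 0.0, 0.0, -0.001]
time: 12.02
tool_pos: [0.5169, 0.0687, 0.0649]
tcp_rot: [[0.992, 0.124, -0.001], [0.124, -0.992, -0.0], [-0.001, 0.0, -1.0]]
ft_force: [-0.2, 0.3, -3.9]
width: 0.0414
finger_force: 46.9
now [0.5169 0.0687 0.0649] yaw 7.14 t 12.0167
[0.5172 0.0693 0.065 ] [0.001, -0.001, -0.0, 0.0, 0.0, -0.0]
[0.6045 0.0803 0.065 ] [0.177, -0.001, -0.0, 0.0, 0.0, -0.0]
[0.6858 0.0906 0.065 ] [0.341, -0.001, -0.001, 0.0, 0.0, -0.0]
```

```bash
python3 -m crank '[[0.015,-0.001,0,0,0,0,-1],[0.03,-0.001,0,0,0,0,-1],[0.045,-0.001,0,0,0,0,-1],[0.06,-0.001,0,0,0,0,-1],[0.075,-0.001,0,0,0,0,-1],[0.09,-0.001,0,0,0,0,-1],[0.105,-0.001,0,0,0,0,-1],[0.12,-0.001,0,0,0,0,-1],[0.135,-0.001,0,0,0,0,-1],[0.15,-0.001,0,0,0,0,-1],[0.165,-0.001,0,0,0,0,-1],[0.177,-0.001,0,0,0,0,-1]]'
python3 - <<'E'
from h import *
w=cam("wrist");b=cam("scene");a=cam("top")
for n,c in(("w",w),("s",b),("t",a)):cv2.imwrite(f"pics/{n}9.png",c["color"][:,:,::-1])
# slot edges in top view: row profiles of red channel around the slot ahead of the bird
I=a["color"].astype(int)
for lx in (.0,.015,.03):
    p=[*loc2w(lx,0),.06];u=proj(a,[p])[0];y=int(round(u[1]));print(lx,u.round(1),I[y,int(u[0])-14:int(u[0])+15,0].tolist())
    q=proj(a,[[*loc2w(lx,.016),.06],[*loc2w(lx,-.016),.06]]);print(q[:,0].round(1))
E
```

```text
time: 13.02
tool_pos: [0.6058, 0.0807, 0.0654]
tcp_rot: [[0.992, 0.125, 0.0], [0.125, -0.992, 0.0], [0.0, -0.0, -1.0]]
ft_force: [-0.4, 0.6, -3.2]
width: 0.0418
finger_force: 46.9
0.0 [289.2 169.8] [80, 78, 79, 77, 76, 77, 75, 75, 75, 76, 74, 73, 73, 73, 72, 71, 70, 68, 68, 67, 66, 68, 66, 67, 64, 65, 63, 62, 61]
[282.2 296.2]
0.015 [288.2 163.5] [80, 79, 78, 78, 77, 77, 75, 75, 76, 75, 74, 75, 73, 71, 72, 70, 70, 70, 68, 68, 67, 66, 65, 67, 66, 63, 64, 62, 61]
[281.2 295.2]
0.03 [287.2 157.2] [80, 80, 78, 79, 77, 77, 76, 75, 76, 75, 73, 74, 73, 71, 70, 71, 69, 69, 70, 67, 68, 67, 65, 65, 64, 63, 63, 61, 61]
[280.2 294.2]
```

```bash
python3 - <<'E'
from h import *
for n in("top","scene"):
    c=cam(n);I=cv2.imread(f"pics/{n}0.png").astype(float)[:,:,2]
    for lx in (-.05,-.02,.0,.02):
        ys=np.arange(-.04,.0401,.002);p=proj(c,[[*loc2w(lx,y),.06] for y in ys]).astype(np.float32)
        v=cv2.remap(I.astype(np.float32),p[None,:,0],p[None,:,1],cv2.INTER_LINEAR)[0];print(n,lx,v.astype(int).tolist())
E
```

```text
top -0.05 [65, 65, 67, 71, 74, 74, 71, 72, 72, 71, 70, 69, 66, 62, 50, 41, 41, 43, 44, 44, 44, 45, 46, 45, 46, 46, 45, 42, 49, 58, 62, 63, 63, 64, 65, 66, 68, 69, 68, 66, 65]
top -0.02 [66, 65, 67, 71, 73, 73, 71, 71, 71, 71, 71, 70, 68, 68, 64, 50, 41, 40, 41, 43, 43, 44, 44, 45, 44, 45, 44, 42, 48, 58, 63, 64, 64, 67, 68, 68, 68, 69, 69, 67, 65]
top 0.0 [68, 65, 66, 68, 71, 72, 72, 72, 71, 71, 71, 74, 72, 70, 59, 47, 40, 39, 41, 40, 44, 43, 43, 43, 43, 43, 44, 42, 49, 57, 63, 65, 67, 68, 69, 68, 68, 69, 68, 67, 67]
top 0.02 [69, 67, 67, 69, 71, 72, 71, 72, 71, 71, 70, 68, 65, 68, 55, 42, 39, 39, 39, 41, 42, 42, 42, 41, 41, 42, 42, 42, 45, 61, 65, 67, 68, 69, 70, 70, 68, 71, 70, 68, 67]
scene -0.05 [69, 72, 75, 76, 76, 74, 75, 75, 75, 71, 71, 64, 57, 59, 68, 75, 81, 81, 78, 74, 71, 71, 72, 73, 75, 72, 70, 67, 63, 63, 65, 65, 67, 68, 69, 70, 71, 69, 67, 67, 68]
scene -0.02 [68, 70, 75, 77, 77, 75, 73, 74, 75, 73, 71, 67, 59, 59, 63, 72, 81, 81, 79, 77, 71, 68, 68, 70, 70, 65, 56, 51, 59, 64, 65, 66, 68, 69, 69, 70, 70, 69, 68, 70, 68]
scene 0.0 [70, 70, 72, 73, 77, 75, 74, 76, 75, 75, 71, 65, 59, 60, 66, 76, 79, 82, 79, 78, 76, 73, 70, 70, 71, 69, 61, 55, 59, 67, 67, 69, 70, 72, 71, 70, 72, 69, 69, 69, 69]
scene 0.02 [68, 69, 70, 72, 74, 75, 75, 74, 75, 75, 74, 69, 62, 60, 64, 72, 77, 80, 81, 79, 77, 75, 73, 69, 69, 66, 58, 54, 62, 66, 69, 72, 72, 72, 71, 71, 72, 72, 70, 71, 69]
```

Slot edges agree with the estimate to within about 1 mm. Continuing.

```bash
python3 -m crank '[[0.015,0,0,0,0,0,-1],[0.03,0,0,0,0,0,-1],[0.045,0,0,0,0,0,-1],[0.06,0,0,0,0,0,-1],[0.075,0,0,0,0,0,-1],[0.09,0,0,0,0,0,-1],[0.105,0,0,0,0,0,-1],[0.12,0,0,0,0,0,-1],[0.135,0,0,0,0,0,-1],[0.15,0,0,0,0,0,-1],[0.157,0,0,0,0,0,-1],[0.157,0,0,0,0,0,-1]]'
python3 -m crank '[[0.004,0,0,0,0,0,-1],[0.008,0,0,0,0,0,-1],[0.008,0,0,0,0,0,-1]]'
python3 -m crank '[[0.003,0,0,0,0,0,-1],[0.006,0,0,0,0,0,-1],[0.006,0,0,0,0,0,-1]]'
```

```text
time: 14.27
tool_pos: [0.6835, 0.0905, 0.0653]
tcp_rot: [[0.992, 0.125, 0.0], [0.125, -0.992, 0.0], [0.0, -0.0, -1.0]]
ft_force: [-0.6, 0.1, -3.1]
width: 0.0415
finger_force: 46.9
time: 14.52
tool_pos: [0.687, 0.091, 0.0655]
tcp_rot: [[0.992, 0.125, 0.0], [0.125, -0.992, 0.0], [0.0, -0.0, -1.0]]
ft_force: [0.5, 0.5, -3.6]
width: 0.0418
finger_force: 46.9
time: 14.77
tool_pos: [0.69, 0.0913, 0.0655]
tcp_rot: [[0.992, 0.125, 0.0], [0.125, -0.992, 0.0], [0.0, -0.0, -1.0]]
ft_force: [0.7, 0.1, -4.0]
width: 0.0413
finger_force: 46.9
```

```bash
python3 -m crank '[[0.003,0,0,0,0,0,-1],[0.003,0,0,0,0,0,-1]]'
python3 -m crank '[[0.003,0,0,0,0,0,-1],[0.003,0,0,0,0,0,-1]]'
python3 -m crank '[[0.003,0,0,0,0,0,-1],[0.003,0,0,0,0,0,-1]]'
```

```text
time: 14.93
tool_pos: [0.6915, 0.0915, 0.0655]
tcp_rot: [[0.992, 0.125, 0.0], [0.125, -0.992, 0.0], [0.0, -0.0, -1.0]]
ft_force: [-0.4, 0.3, -3.5]
width: 0.0416
finger_force: 46.9
time: 15.1
tool_pos: [0.693, 0.0917, 0.0655]
tcp_rot: [[0.992, 0.125, 0.0], [0.125, -0.992, 0.0], [0.0, -0.0, -1.0]]
ft_force: [0.4, 0.0, -3.2]
width: 0.0414
finger_force: 46.9
time: 15.27
tool_pos: [0.6945, 0.0919, 0.0655]
tcp_rot: [[0.992, 0.125, 0.0], [0.125, -0.992, 0.0], [0.0, 0.0, -1.0]]
ft_force: [0.0, -0.5, -3.2]
width: 0.0413
finger_force: 46.9
```

```bash
python3 -c "
from cell import bot;s=bot.get_state();print(s['tool_pos'],s['ft_force'],s['ft_torque'])"
```

```text
[0.69449463 0.0918649  0.06546102] [ 0.0293738  -0.54221751 -3.208294  ] [-0.02792439 -0.02211179 -0.02055168]
```

Still no contact, so I'll keep going in 1 mm steps.

```bash
for i in 1 2 3; do python3 -m crank '[[0.003,0,0,0,0,0,-1],[0.003,0,0,0,0,0,-1]]' | grep -E "tool_pos|ft_f"; done
```

```text
tool_pos: [0.6951, 0.0919, 0.0653]
ft_force: [-4.7, -1.1, 0.0]
tool_pos: [0.6962, 0.092, 0.0651]
ft_force: [-6.2, -1.1, -0.9]
tool_pos: [0.6974, 0.092, 0.065]
ft_force: [-7.9, -2.1, 0.8]
```

Contact with the slot end at x ≈ 0.695. I'll ease back and set it down.

```bash
python3 -m crank '[[-0.006,0,0,0,0,0,-1],[-0.007,0,0,0,0,0,-1],[-0.007,0,0.006,0,0,0,-1],[-0.007,0,0.008,0,0,0,-1],[-0.007,0,0.008,0,0,0,-1]]'| grep -E "tool_pos|ft_f|tcp"; for i in 1 2 3; do python3 -m crank '[[0,0,0.002,0,0,0,-1],[0,0,0.002,0,0,0,-1]]' | grep -E "tool_pos|ft_f"; done
```

```text
tool_pos: [0.6952, 0.092, 0.061]
tcp_rot: [[0.992, 0.125, -0.0], [0.125, -0.992, -0.0], [-0.0, -0.0, -1.0]]
ft_force: [-0.2, -0.3, -3.7]
tool_pos: [0.6953, 0.092, 0.0602]
ft_force: [0.5, 0.3, -2.8]
tool_pos: [0.6954, 0.092, 0.0597]
ft_force: [0.2, -0.5, -1.4]
tool_pos: [0.6957, 0.092, 0.0596]
ft_force: [-5.1, -1.1, 12.2]
```

```bash
python3 -m crank '[[0,0,-0.002,0,0,0,-1],[0,0,-0.002,0,0,0,-1],[0,0,-0.002,0,0,0,-1]]' 20 | grep -E "tool_pos|ft_f|fing"; python3 -m crank '[[0,0,-0.002,0,0,0,-0.02],[0,0,-0.002,0,0,0,0.05],[0,0,-0.002,0,0,0,0.1],[0,0,-0.002,0,0,0,0.2],[0,0,-0.002,0,0,0,0.4],[0,0,-0.002,0,0,0,0.7],[0,0,-0.002,0,0,0,1],[0,0,-0.002,0,0,0,1],[0,0,-0.002,0,0,0,1],[0,0,-0.002,0,0,0,1]]'
python3 - <<'E'
from h import *
w=cam("wrist");I=w["color"].astype(int);m=((I.min(2)>140)).astype(np.uint8);m[:,:200]=0;m[:,440:]=0
ys,xs=np.nonzero(m);print([(y,xs[ys==y].min(),xs[ys==y].max()) for y in range(120,330,12) if (ys==y).any()])
E
```

```text
tool_pos: [0.6954, 0.092, 0.0596]
ft_force: [-1.8, -0.0, 1.4]
finger_force: 46.6
time: 17.77
tool_pos: [0.6953, 0.0919, 0.0605]
tcp_rot: [[0.992, 0.125, 0.0], [0.125, -0.992, 0.0], [0.0, -0.0, -1.0]]
ft_force: [0.5, 0.7, 0.0]
width: 0.0855
finger_force: 0.0
[(120, np.int64(274), np.int64(375)), (132, np.int64(206), np.int64(424)), (156, np.int64(293), np.int64(353)), (168, np.int64(293), np.int64(353)), (180, np.int64(202), np.int64(352)), (192, np.int64(295), np.int64(351)), (204, np.int64(296), np.int64(351)), (216, np.int64(204), np.int64(350)), (228, np.int64(296), np.int64(345)), (252, np.int64(305), np.int64(307)), (288, np.int64(303), np.int64(312)), (300, np.int64(302), np.int64(320)), (312, np.int64(279), np.int64(368)), (324, np.int64(279), np.int64(368))]
```

Bird released and reads as upright. I'll lift straight up, then check it.

```bash
python3 -m crank '[[0,0,-0.04,0,0,0,1],[0,0,-0.1,0,0,0,1],[0,0,-0.17,0,0,0,1],[0,0,-0.24,0,0,0,1],[0,0,-0.31,0,0,0,1],[0,0,-0.36,0,0,0,1],[0,0,-0.36,0,0,0,0],[-0.08,0,-0.36,0,0,0,-1],[-0.16,0,-0.36,0,0,0,-1],[-0.24,0,-0.36,0,0,0,-1],[-0.32,0,-0.36,0,0,0,-1],[-0.36,0,-0.36,0,0,0,-1]]' | grep -E "time|tool_pos|ft_f"
python3 - <<'E'
from h import *
b=cam("scene");w=cam("wrist")
I=b["color"].astype(int);m=((I.min(2)>100)&(I[:,:,1]-I[:,:,0]<12)).astype(np.uint8)
ax=loc2w(.0285,0);p=proj(b,[[*ax,.088],[*ax,.128],[*loc2w(.0285-.051,0),.13],[*loc2w(.0285+.062,0),.12]]);print("pred scene body",p.round(1))
x0,y0=p.min(0).astype(int)-12;x1,y1=p.max(0).astype(int)+12
s=m[y0:y1,x0:x1];ys,xs=np.nonzero(s);print("white",xs.min()+x0,xs.max()+x0,ys.min()+y0,ys.max()+y0,[(y+y0,xs[ys==y].min()+x0,xs[ys==y].max()+x0) for y in range(0,y1-y0,4) if (ys==y).any()])
J=w["color"].astype(int);mw=(J.min(2)>130).astype(np.uint8);q=proj(w,[[*loc2w(.0285-.051,0),.129],[*loc2w(.0285+.062,0),.119],[*loc2w(.0265,.021),.115],[*loc2w(.0265,-.021),.115]]);print("pred wrist",q.round(1))
ys,xs=np.nonzero(mw[:,260:390]);print([(y,xs[ys==y].min()+260,xs[ys==y].max()+260) for y in range(0,250,8) if (ys==y).any()])
rows([(*door(104,.122,-.06),.1,7.2),(*door(104,.122,-.06),.004,7.2)]);print(bot.get_state()["q"])
E
```

```text
time: 18.82
tool_pos: [0.5127, 0.0687, 0.2404]
ft_force: [1.4, 0.5, 0.1]
pred scene body [[288.6 243.9]
 [287.6 230.6]
 [308.4 213.9]
 [261.1 254. ]]
white 259 308 213 259 [(np.int64(213), np.int64(307), np.int64(308)), (np.int64(217), np.int64(293), np.int64(306)), (np.int64(221), np.int64(287), np.int64(306)), (np.int64(225), np.int64(282), np.int64(304)), (np.int64(229), np.int64(277), np.int64(305)), (np.int64(233), np.int64(272), np.int64(305)), (np.int64(237), np.int64(273), np.int64(304)), (np.int64(241), np.int64(272), np.int64(302)), (np.int64(245), np.int64(262), np.int64(297)), (np.int64(249), np.int64(259), np.int64(293)), (np.int64(253), np.int64(263), np.int64(298)), (np.int64(257), np.int64(290), np.int64(294))]
pred wrist [[322.8  50.3]
 [322.7 -85.2]
 [299.9  -3. ]
 [345.6  -3.1]]
[(0, np.int64(300), np.int64(344)), (8, np.int64(300), np.int64(344)), (16, np.int64(300), np.int64(334)), (24, np.int64(306), np.int64(333)), (32, np.int64(308), np.int64(329)), (40, np.int64(318), np.int64(336)), (48, np.int64(320), np.int64(336)), (160, np.int64(379), np.int64(379)), (184, np.int64(353), np.int64(353)), (192, np.int64(308), np.int64(308)), (208, np.int64(376), np.int64(376)), (216, np.int64(324), np.int64(324)), (224, np.int64(278), np.int64(375)), (240, np.int64(370), np.int64(370))]
now [0.5141 0.069  0.2411] yaw 7.17 t 18.9167
[0.4587 0.2259 0.1   ] [-0.071, -0.325, 0.282, -0.0, -0.0, -0.0]
[0.4587 0.2259 0.004 ] [-0.071, -0.325, 0.474, -0.0, -0.0, -0.0]
[-18.97144574  17.85454775   6.08797612 105.31893822  -2.25097238
  56.93764801 -94.77469336]
```

Bird body matches its target pose to about 1 px in both views. Now to the outer side of the door.

```bash
python3 - <<'E'
from h import *
rows([(*door(104,.13,-.06),.24,7.2),(*door(104,.13,-.06),.004,7.2)])
E
python3 -m crank '[[-0.02,-0.08,0,0,0,0,-1],[-0.04,-0.16,0,0,0,0,-1],[-0.06,-0.24,0,0,0,0,-1],[-0.086,-0.325,0,0,0,0,-1],[-0.086,-0.325,0,0,0,0,-1],[-0.086,-0.325,0.08,0,0,0,-1],[-0.086,-0.325,0.16,0,0,0,-1],[-0.086,-0.325,0.24,0,0,0,-1],[-0.086,-0.325,0.32,0,0,0,-1],[-0.086,-0.325,0.4,0,0,0,-1],[-0.086,-0.325,0.45,0,0,0,-1],[-0.086,-0.325,0.47,0,0,0,-1]]' | grep -E "time|tool_pos|ft_f"
python3 - <<'E'
from h import *
rows([(*door(t,.128,-.014-e),.004,7.2) for t,e in ((104,.03),(102,.018),(92,.016),(82,.016),(72,.016),(62,.016),(52,.016),(42,.016),(32,.016),(24,.016),(16,.015),(11,.014),(7,.013),(4,.012),(2,.0115),(0,.011),(0,.009))])
E
```

```text
now [0.5141 0.069  0.2411] yaw 7.17 t 18.9167
[0.4508 0.2268 0.24  ] [-0.086, -0.329, 0.002, -0.0, -0.0, -0.0]
[0.4508 0.2268 0.004 ] [-0.086, -0.329, 0.474, -0.0, -0.0, -0.0]
time: 19.92
tool_pos: [0.4524, 0.2246, 0.0018]
ft_force: [-0.4, -0.9, 0.3]
now [0.4524 0.2246 0.0018] yaw 7.18 t 19.9167
[0.4509 0.2107 0.004 ] [-0.007, 0.027, -0.004, 0.001, 0.001, -0.0]
[0.4479 0.1945 0.004 ] [-0.017, 0.059, -0.004, 0.001, 0.001, -0.0]
[0.4426 0.1701 0.004 ] [-0.033, 0.106, -0.004, 0.001, 0.001, -0.0]
[0.4414 0.1473 0.004 ] [-0.041, 0.151, -0.004, 0.001, 0.001, -0.0]
[0.4442 0.1245 0.004 ] [-0.041, 0.197, -0.004, 0.001, 0.001, -0.0]
[0.4509 0.1026 0.004 ] [-0.034, 0.242, -0.004, 0.001, 0.001, -0.0]
[0.4613 0.0822 0.004 ] [-0.018, 0.285, -0.004, 0.001, 0.001, -0.0]
[0.4751 0.0639 0.004 ] [0.005, 0.325, -0.004, 0.001, 0.001, -0.0]
[0.4918 0.0483 0.004 ] [0.034, 0.36, -0.004, 0.001, 0.001, -0.0]
[0.507 0.038 0.004] [0.062, 0.384, -0.004, 0.001, 0.001, -0.0]
[0.5245 0.0298 0.004 ] [0.094, 0.405, -0.004, 0.001, 0.001, -0.0]
[0.5363 0.026  0.004 ] [0.117, 0.415, -0.004, 0.001, 0.001, -0.0]
[0.5462 0.0238 0.004 ] [0.136, 0.422, -0.004, 0.001, 0.001, -0.0]
[0.5539 0.0226 0.004 ] [0.151, 0.426, -0.004, 0.001, 0.001, -0.0]
[0.559  0.0221 0.004 ] [0.161, 0.428, -0.004, 0.001, 0.001, -0.0]
[0.564  0.0217 0.004 ] [0.171, 0.43, -0.004, 0.001, 0.001, -0.0]
[0.566 0.022 0.004] [0.175, 0.43, -0.004, 0.001, 0.001, -0.0]
```

```bash
python3 -m crank '[[-0.007,0.027,0,0,0,0,-1],[-0.012,0.043,0,0,0,0,-1],[-0.017,0.059,0,0,0,0,-1],[-0.025,0.082,0,0,0,0,-1],[-0.033,0.106,0,0,0,0,-1],[-0.041,0.151,0,0,0,0,-1],[-0.041,0.197,0,0,0,0,-1],[-0.034,0.242,0,0,0,0,-1],[-0.018,0.285,0,0,0,0,-1],[0.005,0.325,0,0,0,0,-1],[0.034,0.36,0,0,0,0,-1],[0.034,0.36,0,0,0,0,-1]]' | grep -E "time|tool_pos|ft_f"
python3 - <<'E'
from h import *
b=cam("scene");I=b["color"]
m=((I.min(2)>120)).astype(np.uint8); m[:130]=0;m[300:]=0;m[:,:315]=0;m[:,450:]=0
n,l,s,c=cv2.connectedComponentsWithStats(m)
for i in range(1,n):
    if s[i,4]>8: print(s[i,4],c[i],onz(b,c[i],.042))
for t in(104,60,40,32,25,15): print(t,door(t,.085,-.034),end=' ')
rows([(*door(t,.128,-.014-e),.004,7.2) for t,e in ((24,.016),(16,.015),(11,.014),(7,.013),(4,.012),(2,.0115),(0,.011),(0,.009))])
E
```

```text
time: 20.92
tool_pos: [0.4958, 0.0445, 0.0064]
ft_force: [-0.9, -0.3, -0.1]
79 [360.92405063 209.70886076] [0.50733786 0.08425125 0.042     ]
104 [0.49237421 0.19569378] 60 [0.48448913 0.1275597 ] 40 [0.49812608 0.09883853] 32 [0.50623268 0.0889689 ] 25 [0.51439404 0.08133125] 15 [0.52752929 0.07226937] now [0.4942 0.0462 0.0062] yaw 6.95 t 20.9667
[0.507 0.038 0.004] [0.023, 0.019, 0.004, 0.0, -0.001, -0.001]
[0.5245 0.0298 0.004 ] [0.056, 0.04, 0.004, 0.0, -0.001, -0.001]
[0.5363 0.026  0.004 ] [0.079, 0.05, 0.005, 0.0, -0.001, -0.001]
[0.5462 0.0238 0.004 ] [0.098, 0.057, 0.005, 0.0, -0.001, -0.001]
[0.5539 0.0226 0.004 ] [0.113, 0.061, 0.005, 0.0, -0.001, -0.001]
[0.559  0.0221 0.004 ] [0.123, 0.064, 0.005, 0.0, -0.001, -0.001]
[0.564  0.0217 0.004 ] [0.133, 0.065, 0.005, 0.0, -0.001, -0.001]
[0.566 0.022 0.004] [0.137, 0.065, 0.005, 0.0, -0.001, -0.001]
```

```bash
python3 -m crank '[[0.014,0.012,0,0,0,0,-1],[0.028,0.024,0,0,0,0,-1],[0.044,0.035,0,0,0,0,-1],[0.06,0.045,0,0,0,0,-1],[0.072,0.05,0,0,0,0,-1],[0.083,0.055,0,0,0,0,-1],[0.093,0.059,0,0,0,0,-1],[0.102,0.062,0,0,0,0,-1],[0.11,0.064,0,0,0,0,-1],[0.117,0.066,0,0,0,0,-1],[0.117,0.066,0,0,0,0,-1]]' | grep -E "time|tool_pos|ft_f"; for i in 1 2 3; do python3 -m crank '[[0.002,0,0,0,0,0,-1],[0.004,0,0,0,0,0,-1],[0.004,0,0,0,0,0,-1]]' | grep -E "tool_pos|ft_f"; done
```

```text
time: 21.88
tool_pos: [0.5559, 0.0235, 0.0054]
ft_force: [-1.0, 0.1, 0.0]
tool_pos: [0.5572, 0.0238, 0.0055]
ft_force: [-0.2, 0.4, -0.4]
tool_pos: [0.5594, 0.024, 0.0055]
ft_force: [-0.1, 0.4, 0.4]
tool_pos: [0.5614, 0.0242, 0.0055]
ft_force: [1.0, 0.2, -0.5]
```

```bash
for i in 1 2 3 4 5; do python3 -m crank '[[0.002,0,0,0,0,0,-1],[0.003,0,0,0,0,0,-1],[0.003,0,0,0,0,0,-1]]' | grep -E "tool_pos|ft_f"; done
```

```text
tool_pos: [0.5628, 0.0244, 0.0054]
ft_force: [0.4, -0.6, 0.2]
tool_pos: [0.5643, 0.0246, 0.0054]
ft_force: [-1.1, 0.7, 0.2]
tool_pos: [0.5648, 0.0246, 0.0053]
ft_force: [-6.0, -0.9, 4.2]
tool_pos: [0.5648, 0.0246, 0.0051]
ft_force: [-13.3, -1.3, 10.7]
tool_pos: [0.5648, 0.0246, 0.005]
ft_force: [-22.4, -1.8, 17.1]
```

Door is hard against its stop at the expected spot. Backing off and verifying.

```bash
python3 -m crank '[[-0.01,0,0,0,0,0,-1],[-0.04,0,0,0,0,0,-1],[-0.1,0,0,0,0,0,-1],[-0.15,0,-0.03,0,0,0,-1],[-0.2,0.05,-0.1,0,0,0,-1],[-0.22,0.1,-0.18,0,0,0,-1],[-0.22,0.18,-0.26,0,0,0,-1],[-0.22,0.26,-0.34,0,0,0,-1],[-0.22,0.34,-0.4,0,0,0,-1],[-0.22,0.4,-0.4,0,0,0,-1],[-0.22,0.4,-0.4,0,0,0,-1]]' | grep -E "time|tool_pos|ft_f"
python3 - <<'E'
from h import *
b=cam("scene");a=cam("top");cv2.imwrite("pics/fs.png",b["color"][:,:,::-1]);cv2.imwrite("pics/ft.png",a["color"][:,:,::-1])
for n,c in(("s",b),("t",a)):
    u=proj(c,[[*door(0,.085,-.034),.042]])[0];I=c["color"].astype(int);x,y=u.round().astype(int)
    m=(I[y-20:y+21,x-20:x+21].min(2)>110).astype(np.uint8);k,l,s,ce=cv2.connectedComponentsWithStats(m)
    print(n,"knob pred",u.round(1),[(s[i,4],(ce[i]+[x-20,y-20]).round(1)) for i in range(1,k) if s[i,4]>5])
I=b["color"].astype(int);m=((I.min(2)>100)&(I[:,:,1]-I[:,:,0]<12))[205:262,250:312];ys,xs=np.nonzero(m);print("bird",xs.min()+250,xs.max()+250,ys.min()+205,[(y+205,xs[ys==y].min()+250,xs[ys==y].max()+250) for y in range(8,57,8) if (ys==y).any()])
for n in("scene","top"):
    A=cv2.imread(f"pics/{n}0.png").astype(int);B=cv2.imread(f"pics/f{n[0]}.png").astype(int);c=b if n=="scene" else a
    for nm,(x,y) in dict(lav=((235,232) if n=="scene" else (345,143)),brass=((352,308) if n=="scene" else (228,182)),egg=((364,342) if n=="scene" else (201,170)),spoon=((195,165) if n=="scene" else (443,158))).items():
        print(n,nm,round(float(np.abs(A-B)[y-14:y+15,x-14:x+15].mean()),1),end=' ')
E
```

```text
time: 24.8
tool_pos: [0.4848, -0.1896, 0.2079]
ft_force: [1.0, -0.2, -0.4]
s knob pred [338.5 213.2] [(np.int32(79), array([338.1, 212.2]))]
t knob pred [301.9 220.8] [(np.int32(52), array([300.6, 220.5]))]
bird 259 308 214 [(221, np.int64(288), np.int64(306)), (229, np.int64(277), np.int64(305)), (237, np.int64(273), np.int64(304)), (245, np.int64(263), np.int64(297)), (253, np.int64(263), np.int64(298))]
scene lav 2.1 scene brass 2.1 scene egg 2.2 scene spoon 1.9 top lav 5.0 top brass 4.6 top egg 3.9 top spoon 9.3
```

```bash
python3 -c "
from cell import bot
print(bot.close_job())"
```

```text
the job is handed in; nothing more can be done
None
```

I handed the job in at about 25 s: the door is shut against its stop, the bird stands upright on the cabinet floor with its neck within about 2 mm of the slot's closed end, and the thimbles, egg and spoon rest show no sign of having moved.

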